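# Shake up a sample bottle on the vortex mixer and stand it on the balance

## Robot

A 6-joint arm with a two-finger parallel gripper is mounted at the origin on the work surface. World frame = base frame: x ahead of the robot, y to its left, z up, the work surface at z = 0. Lengths are in m, angles in rad, forces in N, time in s.
With the tool pointing down it reaches from about 0.35 to 1 m from the base axis. Payload 7.1 kg.
Tool frame: the origin (TCP) lies between the finger pads; the fingertips stand 22 mm ahead of it and the grasp point (between the pads) lies 3 mm ahead of it; z points along the fingers, y is the line along which they close (so a half turn about z gives the same grasp; the last joint's range is limited). The gripper opens to 85 mm and grips with 20 to 120 N. Pads are 22 mm wide; open, the fingers measure 114 mm over their backs; the gripper's body (76 mm by 85 mm) begins 54 mm behind the grasp point. The pads swing forward as they close: fully open they stand 13 mm farther back than shut.
Start: joints at [-1.152, 0.423, 1.63, -0, 1.089, -0.019], TCP at [0.265, -0.566, 0.253] pointing down, gripper open.
Joint ranges: [-3, 3], [-0.9, 2.11], [0.09, 2.58], [-1.31, 4.45], [0.11, 2.69], [-2.54, 2.54]. Speed limits (rad/s): [2.39, 2.39, 3.01, 3.14, 3.14, 3.14].

## Interface

Orientations are given as a rotation vector (axis times angle).
In Python, from rig import manip gives the robot as it stands. The module is installed in compiled form; this text tells all that it offers. Calls block until the motion is done:
- manip.move_to(position, orientation): joint-space move of the TCP to a pose.
- manip.servo_line(position, orientation=None, rate=0.15): straight line of the TCP; orientation=None keeps the orientation; rate is the mean speed in m/s.
- manip.set_joints(angles): joint-space move.
- manip.command_gripper(opening, f_grip=None): finger opening in m; f_grip is the grip in N (None keeps the last); returns when the fingers have stopped.
- manip.hold(seconds).
- manip.solve_ik(position, orientation): joint angles nearest the present ones, or None.
- manip.camera(name): name is "scene" or "top"; returns a dict with "image" (480x640x3 uint8, red, green, blue), "fx", "fy", "cx", "cy" (pixels), "cam_to_world" (4x4, takes a point from camera to world coordinates). Camera axes: x right, y down, z forward; pixel columns grow to the right and rows downward; lengths in m; the calibration is good to about 2 mm. A picture is of the moment at which its call begins. There is no depth.
A pose or a line that the arm cannot do raises manip.IKError and nothing moves.
- manip.sign_off(): hands the job in; it is judged then, once.
Readings, each from a call of its own:
- manip.get_time(): time.
- manip.get_joint_positions(): joint angles.
- manip.get_joint_vel(): joint speeds.
- manip.get_tau(): joint torques, N m.
- manip.get_position(): TCP position.
- manip.get_ee_rot(): TCP orientation.
- manip.get_contact_force(): force on the tool from outside, world axes, zero at the start.
- manip.get_torque(): the same for the moment, N m.
- manip.get_width(): finger opening in m.
- manip.get_grip_force(): force on a finger pad.
Only numpy, scipy, OpenCV 4.12 (cv2) and the standard library are available. Lean on these libraries where they do the work, as an engineer would, in place of code of your own. Each camera call takes 0.05 s, during which the arm holds its last target. There are 200 camera calls.

## Task

Take the slim capped sample bottle out of its leaning rest and, holding it upright in the middle of the mixer's round sprung pad, press the pad fully down with the bottle's bottom and keep it down for two seconds; press firmly but do not ram the glass. Then stand the bottle gently upright in the middle of the balance's round pan and let go. Leave the squat jar, the glass dish and the spatula alone.

Things in the scene. Friction and masses are not known exactly. Their poses are not given: they have to be found in the camera images.
- bottle: Slim amber glass bottle, white cap: body 34 mm diameter from 0 to 88 mm, thin neck, cap 26 mm diameter from 96 to 115 mm (total height 115). About 130 g (varies). Origin: centre of its underside; z along its axis to the cap. It starts reclining in the rest, 30 degrees from vertical, cap towards the rest's -x. Above its lowest 45 mm the sides are free for the fingers.
- rest: Grey plastic leaning rest, fixed, foot 100 x 80 mm, 60 mm high. Origin: on the bench, 32 mm below the centre of the bottle's underside; z up, -x is the way the bottle leans (roughly away from the robot). Bed, toe and two side cheeks (46 mm wide over all) hold the lowest 45 mm of the bottle, which is drawn out along its axis.
- mixer: Vortex mixer, fixed: grey housing 140 x 120 mm, 85 mm high, collar to 92 mm; above its centre a steel neck carries a flat round rubber pad, 52 mm diameter. Origin: on the bench straight below the pad's centre; z up. The neck's height was set by the last user and is not reported: the unpressed pad's top is 117 to 142 mm above the bench. The neck does not give when pressed.
- pad (a joint): Downward travel of the mixer's sprung pad in m: 0 up, 0.010 on its stop. It starts to move at about 2 N and needs about 12 N for the full 10 mm, then it is solid. It springs back up when let go. It counts as fully down above 0.0085.
- balance: Laboratory balance, fixed: white housing 190 x 190 mm, 56 mm high, a display on its -x side, steel pan above it. Origin: on the bench below the pan's centre; z up.
- pan (a point): Centre of the top face of the balance's round steel pan, 100 mm diameter, 70 mm above the bench; the pan does not give.
- jar: Bystander: squat amber jar with white lid, 48 mm diameter, 55 mm high, loose. Origin: centre of its underside.
- dish: Bystander: open glass dish, 90 mm diameter, 15 mm high, loose. Origin: centre of its underside.
- spatula: Bystander: steel spatula with a light wooden handle, 150 mm long, lying loose on the bench along its own x. Origin: at its middle, underside.
There are look-alikes about, which are no part of the job. What is meant by the mixer is not orange or yellow, and is the larger of those in its own colour.

How it is judged:
On the way:
1. the bottle, upright (within 0.15 rad) and within 15 mm of the pad's centre, holds the pad fully down (over 8.5 mm of its 10 mm) for 1.2 s, the fingers not touching the mixer (value of joint pad above 0.0085 m and contact force between bottle and mixer above 5 N and angle between bottle's own z axis and vertical below 0.15 rad and horizontal distance between bottle and mixer below 0.015 m and contact force between the fingers and mixer below 0.5 N), for 1.2 s.
At the end, for the whole second after the job is handed in: The bottle stands at rest on the balance's pan, let go, upright within 0.1 rad, its underside on the pan (within 4 mm) and its centre within 25 mm of the pan's centre; the mixer's pad has sprung back up (under 2 mm) (horizontal distance between bottle and pan below 0.025 m and angle between bottle's own z axis and vertical below 0.1 rad and z of bottle in the frame of pan between -0.004 and 0.004 m and contact force between bottle and balance above 0.3 N and linear speed of bottle below 0.02 m/s and value of joint pad below 0.002 m); the robot touches nothing.
It fails at once if the bottle is rammed onto the mixer (over 45 N) (contact force between bottle and mixer above 45 N).
It fails at once if the bottle is dropped or knocked hard onto the balance (over 45 N) (contact force between bottle and balance above 45 N).
It fails at once if the jar, dish or spatula is moved more than 30 mm or the jar is tipped over (distance of any of jar, dish, spatula from where it was at the start of the episode above 0.03 m or angle between jar's own z axis and vertical above 0.5 rad).
It also fails if it takes over 61 s, if anything falls off the work surface, if the arm or the gripper's body presses on something with over 40 N, if the wrist force passes 120 N, or if a joint passes its speed limit or range.

## Working session

There is one attempt and no reset: what is moved stays moved. The work goes in short steps, each a Python script; the robot and the scene stay as the last script left them, time stands still between calls to the robot, and variables do not carry over. Pictures are saved under pics/ and viewed, at most 10 in all, crops included, and the job is handed in when it is done.

```bash
mkdir -p pics; python3 - <<'E'
from rig import manip
import cv2,numpy as np,pickle
d={}
for n in("scene","top"):
    c=manip.camera(n);d[n]=c
    cv2.imwrite(f"pics/{n}0.png",c["image"][:,:,::-1])
    print(n,c["fx"],c["fy"],c["cx"],c["cy"],np.round(c["cam_to_world"],4).tolist())
pickle.dump(d,open("cams.pkl","wb"))
print(manip.get_ee_rot(),manip.get_time(),manip.get_width())
E
```

```text
scene 458.1472429333815 458.1472429333815 324.0270947683832 234.24541653629623 [[-0.414, 0.5424, -0.7311, 1.3434], [0.9101, 0.2315, -0.3436, 0.2614], [-0.0171, -0.8076, -0.5895, 0.7475], [0.0, 0.0, 0.0, 1.0]]
top 558.0723901724533 558.0723901724533 320.0441379884641 250.22351164112038 [[0.0247, -0.9964, 0.0807, 0.4604], [-0.9997, -0.0246, 0.003, -0.1024], [-0.001, -0.0807, -0.9967, 1.4734], [0.0, 0.0, 0.0, 1.0]]
[-3.06521455e+00 -6.81949550e-01  4.66181845e-04] 0.1 0.08570455902029972
```

View pics/scene0.png

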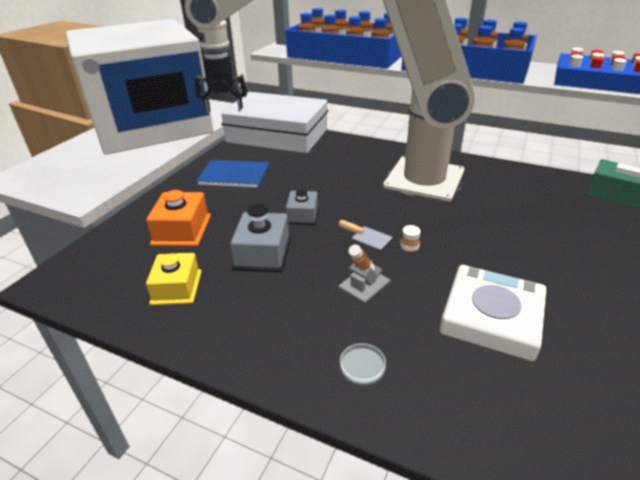

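View pics/top0.png

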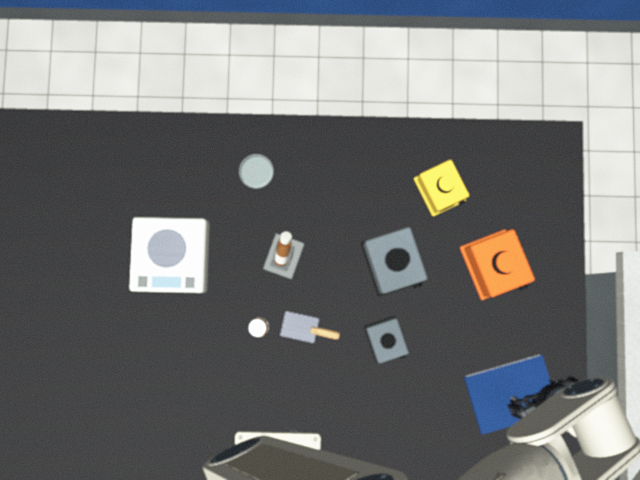

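Scene and top images (scene px / top px):
- Mixer candidates: large grey (260,240 / 397,260), small grey (302,205 / 388,340), orange (177,215 / 503,262) and yellow (173,277 / 445,185). I choose the large grey one.
- Bottle in its rest: (362,265 / 284,250).
- Balance: (497,302 / 167,248).
- Jar: (411,238 / 258,327).
- Dish: (363,363 / 256,171).
- Spatula: (365,234 / 310,328).

Next I'll check close crops.

```bash
python3 - <<'E'
import cv2
a=cv2.imread("pics/scene0.png");b=cv2.imread("pics/top0.png")
cv2.imwrite("pics/sc.png",cv2.resize(a[190:310,230:400],None,fx=4.6,fy=4.6,interpolation=cv2.INTER_CUBIC))
cv2.imwrite("pics/tc.png",cv2.resize(b[215:305,250:440],None,fx=4.2,fy=4.2,interpolation=cv2.INTER_CUBIC))
E
```

```text
(no output)
```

View pics/sc.png

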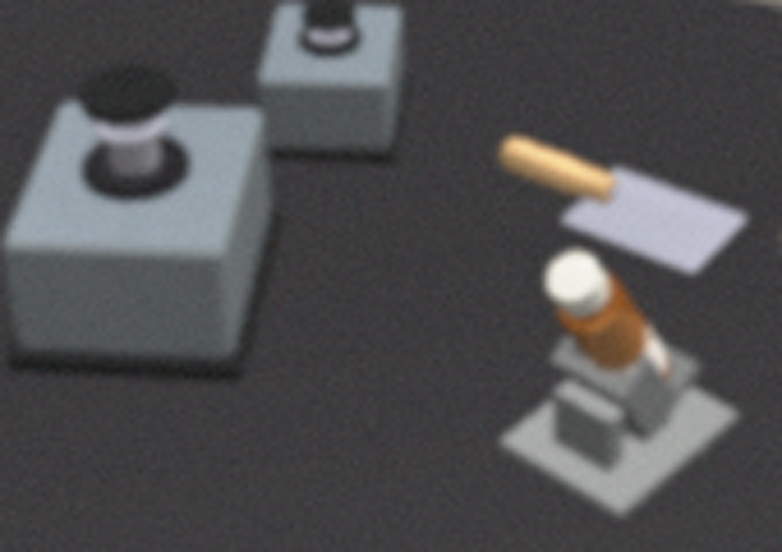

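View pics/tc.png

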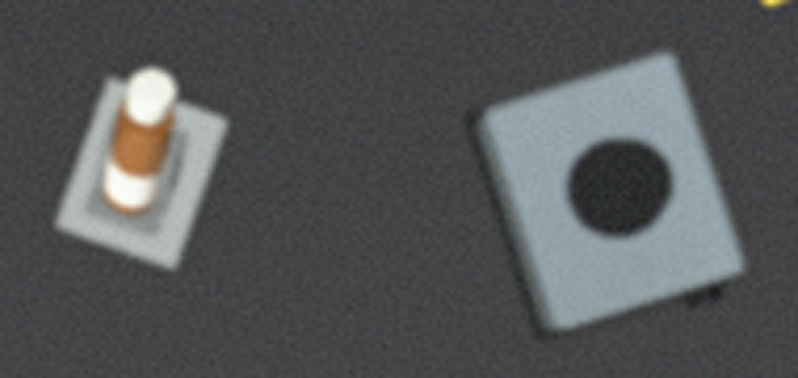

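The scene crop confirms the large grey mixer, with its black pad at (130,95). The bottle's white cap is at (577,280). The top crop shows the pad at (619,188), the cap top at (152,95), and the foot corners at (109,77), (229,121), (177,270) and (57,227).

```bash
cat > geo.py <<'E'
import numpy as np,pickle
D=pickle.load(open("cams.pkl","rb"))
def ray(n,p):
    c=D[n];T=np.array(c["cam_to_world"]);d=T[:3,:3]@[(p[0]-c["cx"])/c["fx"],(p[1]-c["cy"])/c["fy"],1]
    return T[:3,3],d/np.linalg.norm(d)
def atz(n,p,z):
    o,d=ray(n,p);return o+d*(z-o[2])/d[2]
def tri(ps,pt):
    A=0;b=0
    for n,p in(("scene",ps),("top",pt)):
        o,d=ray(n,p);M=np.eye(3)-np.outer(d,d);A=A+M;b=b+M@o
    X=np.linalg.solve(A,b);return X,[np.linalg.norm((np.eye(3)-np.outer(d,d))@(X-o)) for o,d in(ray("scene",ps),ray("top",pt))]
def proj(n,X):
    c=D[n];T=np.array(c["cam_to_world"]);q=T[:3,:3].T@(np.array(X)-T[:3,3]);return np.array([c["fx"]*q[0]/q[2]+c["cx"],c["fy"]*q[1]/q[2]+c["cy"]])
E
python3 - <<'E'
from geo import *
np.set_printoptions(precision=4,suppress=True)
s=lambda x,y:(x/4.6+230-.4,y/4.6+190-.4); t=lambda x,y:(x/4.2+250-.4,y/4.2+215-.4)
print("pad",tri(s(130,94),t(619,188)))
print("cap",tri(s(576,279),t(152,95)))
P=[atz("top",t(*p),.006) for p in((109,77),(229,121),(177,270),(57,227))]
for p in P: print(p)
print("len",[np.linalg.norm(P[i]-P[i-1]) for i in range(4)],"ctr",np.mean(P,0))
ax=(P[0]-P[3])+(P[1]-P[2]);print("yaw of -x",np.arctan2(ax[1],ax[0]))
Ps=[atz("scene",s(*p),.006) for p in((499,440),(740,412),(622,514))]
for p in Ps: print("sc",p)
print("pan",atz("top",(167,248),.07),atz("scene",(497,302),.07),tri((497,302),(167,248)))
# segment pan: bluish grey
import cv2
for n,roi in(("top",(140,225,195,272)),("scene",(465,280,530,322))):
    im=D[n]["image"].astype(int);x0,y0,x1,y1=roi;r=im[y0:y1,x0:x1]
    m=((r[...,2]-r[...,0]>12)&(r.mean(2)>120)).astype(np.uint8)
    k,l,st,c=cv2.connectedComponentsWithStats(m);i=1+st[1:,4].argmax();print(n,st[i],c[i]+[x0,y0],atz(n,c[i]+[x0,y0],.07))
# jar, dish
print("jar",atz("top",(258,327),.055),"dish",atz("top",(256,171),.01),"spat",atz("top",(310,328),0))
E
```

```text
pad (array([ 0.5526, -0.2862,  0.133 ]), [np.float64(0.002470693189080351), np.float64(0.0024706931890802935)])
cap (array([ 0.5992, -0.0145,  0.125 ]), [np.float64(6.503264051933368e-05), np.float64(6.503264051928594e-05)])
[0.6221 0.0208 0.006 ]
[ 0.5962 -0.0555  0.006 ]
[ 0.5018 -0.0255  0.006 ]
[0.5268 0.0504 0.006 ]
len [np.float64(0.09977355357140039), np.float64(0.08059084911107968), np.float64(0.09901734776625158), np.float64(0.0799577931165328)] ctr [ 0.5617 -0.0025  0.006 ]
yaw of -x -0.30457972318457427
sc [ 0.5982 -0.0547  0.006 ]
sc [0.5282 0.0527 0.006 ]
sc [0.6237 0.0224 0.006 ]
pan [0.5701 0.2882 0.07  ] [0.579  0.2939 0.07  ] (array([0.5704, 0.2924, 0.0616]), [np.float64(0.0018834008912708465), np.float64(0.001883400891270801)])
top [   8    5   38   37 1109] [166.1975 247.9351] [0.5702 0.2902 0.07  ]
scene [   8    6   48   32 1140] [496.3877 301.2439] [0.5773 0.2924 0.07  ]
jar [0.3771 0.0535 0.055 ] dish [0.7861 0.0776 0.01  ] spat [ 0.3747 -0.0767  0.    ]
```

```bash
cat > h.py <<'E'
import numpy as np
from scipy.spatial.transform import Rotation as R
from rig import manip
np.set_printoptions(precision=4,suppress=True)
yaw=-0.305; H=0.075                       # TCP height on bottle axis
lean=np.array([np.cos(yaw),np.sin(yaw),0])
axis=np.sin(np.pi/6)*lean+np.cos(np.pi/6)*np.array([0,0,1])
cap=np.array([0.5992,-0.0145,0.125])
base=np.array([*(cap-0.115*axis)[:2],0.032])
def rv(z,y):
    x=np.cross(y,z);return R.from_matrix(np.c_[x,y,z]).as_rotvec()
side=np.array([-np.sin(yaw),np.cos(yaw),0])
def down(a,s):                            # tool down, closing line at angle a
    return rv(np.array([0,0,-1.]),s*np.array([-np.sin(a),np.cos(a),0]))
PAD=np.array([0.5526,-0.2862]);PAN=np.array([0.572,0.291])
E
python3 - <<'E'
from h import *
print(base,axis)
for s in(1,-1):
    o=rv(-axis,s*side)
    for d in(0,.12): print(s,d,manip.solve_ik(base+(H+d)*axis,o))
    for n,p in(("pad",PAD),("pan",PAN)):
        for a in(-.6,-.3,0,.3): print(n,s,a,manip.solve_ik([*p,.25],down(a,s)))
E
```

```text
[0.5444 0.0028 0.032 ] [ 0.4769 -0.1501  0.866 ]
1 0 [-0.0872  0.7809  1.4965  0.1103  1.3786 -1.4026]
1 0.12 [-0.1039  0.7317  1.3094  0.1001  1.615  -1.3916]
pad 1 -0.6 [-0.497   0.4228  1.6388  0.      1.08   -1.4678]
pad 1 -0.3 [-0.497   0.4228  1.6388 -0.      1.08   -1.7678]
pad 1 0 [-0.497   0.4228  1.6388  0.      1.08   -2.0678]
pad 1 0.3 [-0.497   0.4228  1.6388  0.      1.08   -2.3678]
pan 1 -0.6 [ 0.4521  0.4511  1.5934 -0.      1.0971 -0.5187]
pan 1 -0.3 [ 0.4521  0.4511  1.5934  0.      1.0971 -0.8187]
pan 1 0 [ 0.4521  0.4511  1.5934 -0.      1.0971 -1.1187]
pan 1 0.3 [ 0.4521  0.4511  1.5934 -0.      1.0971 -1.4187]
-1 0 [-0.0872  0.7809  1.4965  0.1103  1.3786  1.739 ]
-1 0.12 [-0.1039  0.7317  1.3094  0.1001  1.615   1.7499]
pad -1 -0.6 [-0.497   0.4228  1.6388 -0.      1.08    1.6738]
pad -1 -0.3 [-0.497   0.4228  1.6388  0.      1.08    1.3738]
pad -1 0 [-0.497   0.4228  1.6388 -0.      1.08    1.0738]
pad -1 0.3 [-0.497   0.4228  1.6388  0.      1.08    0.7738]
pan -1 -0.6 None
pan -1 -0.3 [0.4521 0.4511 1.5934 0.     1.0971 2.3229]
pan -1 0 [ 0.4521  0.4511  1.5934 -0.      1.0971  2.0229]
pan -1 0.3 [0.4521 0.4511 1.5934 0.     1.0971 1.7229]
```

```bash
python3 - <<'E'
from h import *
import cv2
o=rv(-axis,side)
manip.move_to(base+(H+.13)*axis,o)
print("t",manip.get_time(),manip.get_position())
manip.servo_line(base+H*axis,rate=.12)
print("f",manip.get_contact_force(),manip.get_position()-(base+H*axis))
manip.command_gripper(0.0,f_grip=60)
print("w",manip.get_width(),manip.get_grip_force(),manip.get_contact_force())
manip.servo_line(base+(H+.02)*axis,rate=.05)
print("f",manip.get_contact_force())
manip.servo_line(base+(H+.08)*axis,rate=.12)
manip.move_to([*(base+(H+.08)*axis)[:2],.26],down(yaw,1))
print("w",manip.get_width(),manip.get_grip_force(),manip.get_contact_force(),manip.get_time())
a=manip.camera("scene")["image"][:,:,::-1];b=manip.camera("top")["image"][:,:,::-1]
x=cv2.resize(a[120:300,300:440],None,fx=3,fy=3,interpolation=cv2.INTER_CUBIC)
cv2.imwrite("pics/lift.png",x)
E
```

```text
t 2.4417 [ 0.6421 -0.0291  0.2097]
f [-0.6484  0.7517  0.7038] [ 0.0008 -0.0001  0.0006]
w 0.03245221001209641 59.15940999984741 [1.2354 1.6682 3.014 ]
f [ 0.1494  0.7371 -0.3832]
w 0.03289236872413724 59.74623084068298 [-1.2145 -0.1187 -1.7948] 5.9083
```

View pics/lift.png

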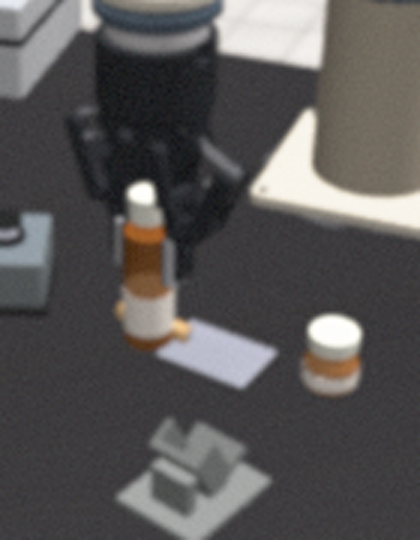

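The bottle is held roughly upright, with its cap at crop (143,187) and its bottom at (150,345). The rest is empty. I'll check its tilt against the projection.

```bash
python3 - <<'E'
from h import *
from geo import proj
p=manip.get_position();print(p)
for h in(0,.04,.088,.096,.115): print(h,(proj("scene",[p[0],p[1],p[2]-H+h])-[300,120])*3)
E
```

```text
[ 0.6176 -0.0205  0.2582]
0 [148.7425 338.0297]
0.04 [149.6695 290.5015]
0.088 [150.8455 230.2099]
0.096 [151.0486 219.7942]
0.115 [151.5397 194.6156]
```

```bash
cat > tilt.py <<'E'
from h import *
from geo import proj
import cv2
def slope(tag):
    im=manip.camera("scene")["image"];p=manip.get_position()
    f=lambda h:proj("scene",[p[0],p[1],p[2]-H+h])
    hsv=cv2.cvtColor(im,cv2.COLOR_RGB2HSV).astype(int)
    a,b=f(.112),f(.004);pts=[];u=(b-a)/np.linalg.norm(b-a)
    mask=((hsv[...,0]<20)&(hsv[...,1]>110)&(hsv[...,2]>40))|((hsv[...,1]<70)&(hsv[...,2]>150))
    for y in range(int(a[1]),int(b[1])):
        xc=a[0]+(y-a[1])*u[0]/u[1];x0=int(xc)-13
        r=np.flatnonzero(mask[y,x0:x0+27])
        if len(r)>6: pts.append((y,x0+(r.min()+r.max())/2-xc,r.max()-r.min()+1))
    pts=np.array(pts)
    print(tag,"fit",np.polyfit(pts[:,0]-a[1],pts[:,1],1));print(pts[::4].tolist())
    cv2.imwrite(f"pics/t_{tag}.png",im[:,:,::-1])
E
python3 - <<'E'
from tilt import *
p=manip.get_position()
slope("a"); manip.move_to(p,down(yaw-np.pi/2,1)); slope("b"); print(manip.get_time())
E
```

```text
a fit [ 0.147  -5.2895]
[[186.0, -4.392851386017242, 9.0], [195.0, -3.218623099623585, 11.0], [199.0, -2.6411883056708803, 14.0], [203.0, -3.5637535117181187, 12.0], [207.0, -3.486318717765414, 12.0], [211.0, -3.4088839238127093, 12.0], [215.0, -2.831449129859948, 11.0], [219.0, 1.745985664092757, 12.0], [224.0, 0.8427791565337088, 14.0], [228.0, 0.9202139504864135, 14.0]]
b fit [-0.1119  4.8659]
[[196.0, 2.738857285008976, 9.0], [200.0, 2.8166637757436206, 9.0], [204.0, 3.3944702664782653, 8.0], [208.0, 3.472276757212967, 8.0], [212.0, 3.0500832479476117, 7.0], [220.0, -0.7943037705830989, 15.0], [224.0, -0.7164972798483973, 15.0], [228.0, -1.1386907891137525, 14.0]]
7.5083
```

```bash
python3 - <<'E'
import cv2,numpy as np
from geo import proj
L=[]
for k in "ab":
    im=cv2.imread(f"pics/t_{k}.png")[175:245,325:375]
    L.append(cv2.resize(im,None,fx=8,fy=8,interpolation=cv2.INTER_CUBIC))
cv2.imwrite("pics/ab.png",np.hstack(L))
p=[.6176,-.0205,.2582]
for h in (0,.115): print((proj("scene",[p[0],p[1],p[2]-.075+h])-[325,175]+.5)*8)
E
```

```text
[200.60870818 465.62855456]
[208.06500182  83.20623831]
```

View pics/ab.png

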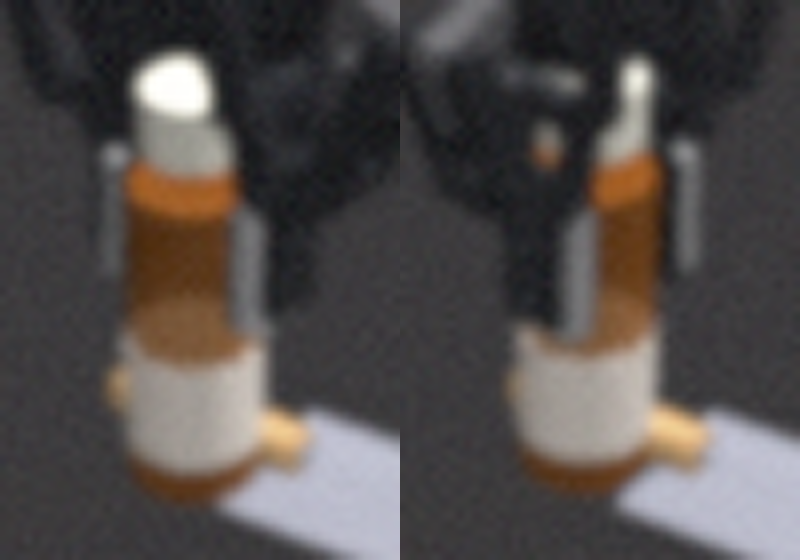

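Crop view: the label is centred at about x=196 (left) and 587 (right). The cap leans about 0.05 rad at most, with roughly a 2 mm offset, and both are well within tolerance. Next I'll press the pad in small, force-guarded steps.

```bash
python3 - <<'E'
from h import *
manip.command_gripper(0.0,f_grip=80)
o=down(-.6,1)
manip.move_to([*PAD,.19+H],o); manip.servo_line([*PAD,.152+H],rate=.06); manip.hold(.3)
f0=manip.get_contact_force();print("f0",f0,manip.get_time(),manip.get_width())
z=.152;log=[];contact=False
while z>.100:
    F=manip.get_contact_force()[2]-f0[2]
    log.append((round(z,4),round(F,1)))
    if F>17: break
    step=.002 if F<1.5 else (.001 if F<9 else .0005)
    z-=step; manip.servo_line([*PAD,z+H],rate=.02)
print(log[-24:],manip.get_time())
for _ in range(5):
    manip.hold(.5);print(manip.get_contact_force()-f0,manip.get_position())
print(manip.get_width(),manip.get_time())
E
```

```text
f0 [ 0.3499  0.2147 -1.9435] 10.325 0.032241318018695744
[(0.152, np.float64(0.0)), (0.15, np.float64(0.4)), (0.148, np.float64(1.5)), (0.146, np.float64(0.9)), (0.144, np.float64(0.7)), (0.142, np.float64(1.1)), (0.14, np.float64(0.5)), (0.138, np.float64(0.8)), (0.136, np.float64(2.6)), (0.135, np.float64(4.2)), (0.134, np.float64(4.7)), (0.133, np.float64(5.8)), (0.132, np.float64(7.0)), (0.131, np.float64(6.9)), (0.13, np.float64(8.0)), (0.129, np.float64(9.1)), (0.1285, np.float64(9.5)), (0.128, np.float64(10.5)), (0.1275, np.float64(10.1)), (0.127, np.float64(10.8)), (0.1265, np.float64(10.9)), (0.126, np.float64(11.1)), (0.1255, np.float64(13.3)), (0.125, np.float64(17.0))] 16.075
[-2.2423  0.2255 16.6806] [ 0.5531 -0.2865  0.2017]
[-1.8578  1.3254 16.1015] [ 0.5531 -0.2865  0.2017]
[-2.7233  1.8706 16.7616] [ 0.5531 -0.2865  0.2017]
[-2.1156  1.1736 17.5447] [ 0.5531 -0.2865  0.2017]
[-3.0122  0.9145 17.208 ] [ 0.5531 -0.2865  0.2017]
0.03262463440477088 18.575
```

The force curve shows the spring, then a knee at the solid stop, and 17 N held for 2.5 s. I'll take one visual check while still pressed.

```bash
python3 - <<'E'
from rig import manip
import cv2
im=manip.camera("scene")["image"][:,:,::-1]
cv2.imwrite("pics/press.png",cv2.resize(im[140:280,215:315],None,fx=4,fy=4,interpolation=cv2.INTER_CUBIC))
E
```

```text
(no output)
```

View pics/press.png

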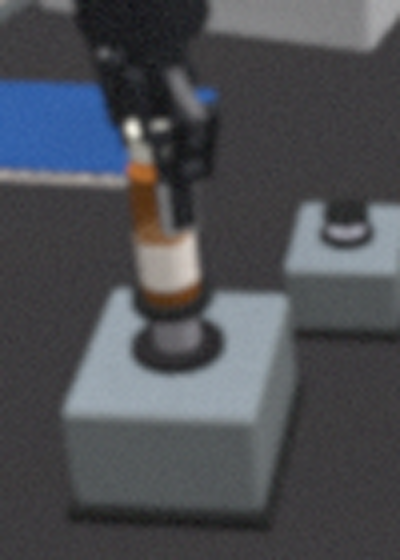

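The bottle's base is centred on the pad at (174,298). The pad is down, and the fingers are well above the mixer. Now I'll place the bottle on the balance with a small tilt correction.

```bash
python3 - <<'E'
from h import *
import cv2
manip.servo_line([*PAD,.19+H],rate=.06)
a=.2;y=np.array([-np.sin(a),np.cos(a),0]);z=-np.array([0,0,1.])-.04*y;z/=np.linalg.norm(z);y=y-z*(y@z);y/=np.linalg.norm(y)
o=rv(z,y)
manip.move_to([*PAN,.16+H],o); manip.servo_line([*PAN,.082+H],rate=.06); manip.hold(.3)
f0=manip.get_contact_force();print(manip.get_time(),manip.get_width())
zz=.082;log=[]
while zz>.055:
    F=manip.get_contact_force()[2]-f0[2];log.append((round(zz,4),round(float(F),1)))
    if F>3: break
    zz-=.0007; manip.servo_line([*PAN,zz+H],rate=.012)
print(log[-10:],manip.get_time())
im=manip.camera("scene")["image"][:,:,::-1]
cv2.imwrite("pics/place.png",cv2.resize(im[190:340,420:560],None,fx=4,fy=4,interpolation=cv2.INTER_CUBIC))
E
```

```text
23.6833 0.03249822063070886
[(0.0736, 0.0), (0.0729, 0.6), (0.0722, -0.0), (0.0715, -0.9), (0.0708, -0.1), (0.0701, 0.1), (0.0694, 0.4), (0.0687, 0.1), (0.068, 2.0), (0.0673, 6.8)] 28.9333
```

View pics/place.png

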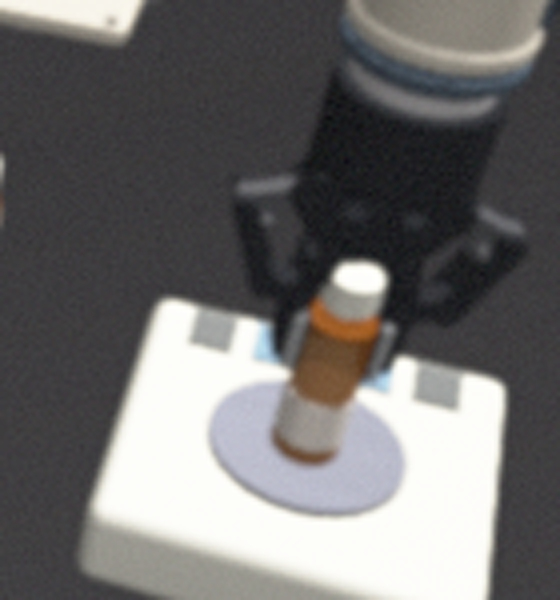

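The base is at (306,448) against the pan centre at (307,447), so it is centred. I'll release it, retreat and check.

```bash
python3 - <<'E'
from h import *
import cv2
p=manip.get_position()
manip.command_gripper(0.085); manip.hold(.3)
z=R.from_rotvec(manip.get_ee_rot()).as_matrix()[:,2]
manip.servo_line(p-z*.13,rate=.1)
manip.hold(1.0)
print(manip.get_contact_force(),manip.get_time())
im=manip.camera("scene")["image"][:,:,::-1]
cv2.imwrite("pics/end.png",cv2.resize(im[150:350,230:560],None,fx=2.4,fy=2.4,interpolation=cv2.INTER_CUBIC))
E
```

```text
[-0.0538  0.3895  0.347 ] 32.3083
```

View pics/end.png

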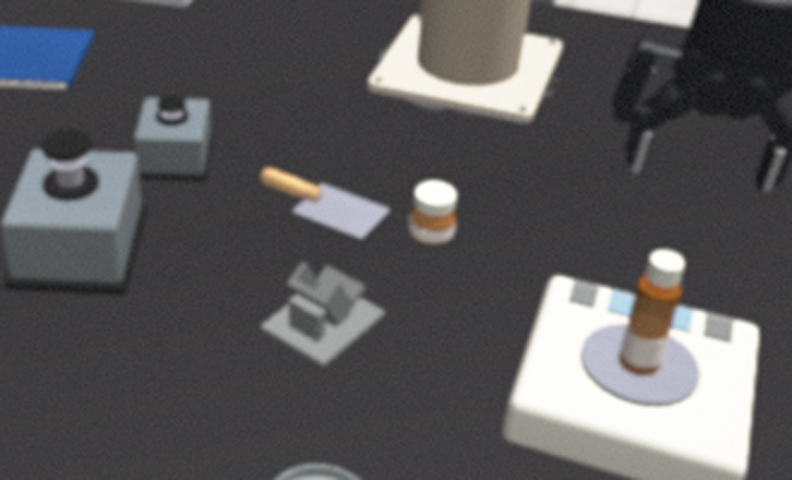

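The bottle stands free and upright on the pan at (642,362), the mixer pad is back up at (67,147), and the jar and spatula are where they started.

```bash
python3 -c "
from rig import manip
print(manip.sign_off())"
```

```text
the job is handed in; nothing more can be done
None
```

The job is handed in (no verdict came back): the bottle held the large grey mixer's pad on its stop at about 17 N for 2.5 s, and now stands upright and let go in the middle of the balance pan, at about 32 s of the allowed 61 s.

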